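# Close the bayonet cap of the bench water filter

## Robot

A 6-joint arm with a two-finger parallel gripper is mounted at the origin on the work surface. World frame = base frame: x ahead of the robot, y to its left, z up, the work surface at z = 0. Lengths are in m, angles in rad, forces in N, time in s.
With the tool pointing down it reaches from about 0.325 to 0.9 m from the base axis. Payload 3.5 kg.
Tool frame: the origin (TCP) lies where the fingers leave the gripper's body, on its centre line; the fingertips stand 73 mm ahead of it and the grasp point (between the pads) lies 54 mm ahead of it; z points along the fingers, y is the line along which they close (so a half turn about z gives the same grasp; the last joint's range is limited). The gripper opens to 85 mm and grips with 20 to 120 N. Pads are 22 mm wide; open, the fingers measure 114 mm over their backs; the gripper's body (76 mm by 85 mm) begins 54 mm behind the grasp point. The pads swing forward as they close: fully open they stand 13 mm farther back than shut.
Start: joints at [-1.256, 0.276, -0.026, 1.268, 0, 1.467], TCP at [0.254, -0.571, 0.304] pointing down, gripper open.
Joint ranges: [-3.12, 3.12], [-0.85, 1.88], [-1.08, 1.24], [-1.95, 2.15], [-1.57, 1.53], [-3.14, 3.14]. Speed limits (rad/s): [2.57, 2.57, 3.14, 3.14, 3.14, 3.14].

## Interface

Orientations are given as a 3x3 rotation matrix whose columns are the frame's x, y, z axes.
In Python, from rig import robot gives the robot as it stands.
- The arm moves only by the tool jog_arm, never from a script. Its argument "plan" is a list of rows, each a list of 5 numbers: the shift along the tool's x, y, z scaled (see below), then the turn about the tool's z scaled (see below), then the opening, from -1 (shut) to 1 (fully open). A call has 1 to 12 rows; each row shifts and turns the commanded pose from where the row before left it, along the tool's axes as they then stand; what a row does not reach is not made up. The controller multiplies each number of a shift by 0.06 m and each number of a turn by 0.08 rad. A row lasts 1/8 s, in which the tool goes at most 62.5 mm and 10.7 degrees, less where a joint would pass 70% of its speed; a pose out of reach is approached as far as the arm can. A call with a number of a shift or a turn outside -1 to 1 is refused whole. A call with a gripper value outside its range is refused whole. The fingers move at their own pace and stop on an object; "force" is the grip in N (left out, the last holds). Time passes only in rows, so rows that do not move let the fingers close. It gives the time, the measured TCP pose, the force, the opening and the grip force at its end, in the units of the state.
- robot.sense(): the state, without advancing time (a new reading comes with each control period).
- robot.snapshot(name): name is "scene" or "side" or "wrist"; returns a dict with "image" (400x640x3 uint8, red, green, blue), "fx", "fy", "cx", "cy" (pixels), "pose" (4x4, takes a point from camera to world coordinates). Camera axes: x right, y down, z forward; pixel columns grow to the right and rows downward; lengths in m; the calibration is good to about 2 mm. The wrist camera is an equidistant fisheye: a pixel r from the principal point sees the ray r / f radians off the axis. A picture is of the moment at which its call begins. There is no depth.
- robot.sign_off(): hands the job in; it is judged then, once.
The state is a dict: "time": time; "q": joint angles; "dq": joint speeds; "effort": joint torques, N m; "tcp_pos": TCP position; "orientation": TCP orientation; "force": force on the tool from outside, world axes, zero at the start; "moment": the same for the moment, N m; "grip_width": finger opening in m; "finger_force": force on a finger pad.
Only numpy, scipy, OpenCV 4.12 (cv2) and the standard library are available. Lean on these libraries where they do the work, as an engineer would, in place of code of your own. Each camera call takes 0.05 s, during which the arm holds its last target. There are 200 camera calls.

## Task

Close the water filter on the bench: put the winged cap into the housing's mouth with its two lugs in the two slots, push it down against the spring, turn it a quarter clockwise (seen from above) and let it spring up so that it is locked home, then let go. Leave the tape roll, the jar and the marker where they are.

Things in the scene. Friction and masses are not known exactly. Their poses are not given: they have to be found in the camera images.
- cap_bar (a point): Centre of the grip bar (black wing) on top of the loose white cap, on its axis, 52 mm above its underside; it stands upright on the bench, 74 mm tall, 0.11 to 0.23 kg. Bar 60 mm long (x), 16 thick (y), 44 tall: 22 mm below to 22 above this point. Below the bar a round flange, radius 36 mm, 22 to 28 mm below the point. z: up the axis. Same after half a turn.
- lugs (a point): On the cap's axis, 44 mm below cap_bar, same axes. Two lugs stick out of the cap's stem along +x and -x, in line with the bar (the flange hides them from above): 10 mm wide, 6 mm tall, centred at this height, out to 29 mm from the axis. The stem has radius 20 mm and ends 8 mm below this point, tapering to 15 mm radius over its last 5 mm.
- mouth (a point): Centre of the housing's rim, 60 mm above the bench. Steel cylinder, radius 38 mm, upright on a 110 x 96 mm plate, fixed, at a new place and yaw each time; z up. Its lip is 10 mm thick, with a hole of radius 22 mm and two slots along +x and -x, 14 mm wide, out to 34 mm from the axis, in line with the spout at +x. With the lugs in the slots the bar is in line with the spout.
- locked (a point): Where cap_bar is when locked: on the axis 35 mm above mouth, same axes; the bar then lies along y (crosswise). Under the lip the lugs turn only clockwise from above, a quarter turn to a stop, where they rise 4 mm into pockets. cap_bar above mouth: 40 mm resting on the spring, lugs in the slots; 31 or less to turn; 28 flange on the rim (hard stop). Play 2 mm all round.
- plunger (a joint): Spring plunger inside the mouth: how far it is pushed down (m). 0 free; about 0.005 with the cap locked; 0.009 or more when the lugs can turn; 0.012 with the flange on the rim. Its push is 4 N at 0, growing 0.7 N per mm to 12 N with the flange on the rim.
- tape: White roll of tape lying flat, 64 mm across, 20 mm tall, origin at the centre of its underside. To be left alone.
- jar: Closed glass jar with white cap, 60 mm across, 80 mm tall, origin at the centre of its underside. To be left alone.
- marker: White and black marker pen lying on the bench, 127 mm long along its x axis, 16 mm thick, origin under the white barrel's middle. To be left alone.
Things that resemble listed ones, but are neither listed nor needed, are in the scene too. What is shaped like the part that bears cap_bar but blue or turquoise is not meant. What is shaped like the part that bears mouth but brown is not meant.

How it is judged:
By the outcome, as a careful person would: the job done as asked, in the order asked, and still so for the second after the job is handed in, with the robot touching nothing.
It also fails if it takes over 45 s, if anything falls off the work surface, if the arm or the gripper's body presses on something with over 40 N, if the wrist force passes 120 N, or if a joint passes its speed limit or range.

## Working session

There is one attempt and no reset: what is moved stays moved. The work goes in short steps, Python scripts to look and compute and a tool call to move; the robot and the scene stay as the last step left them, time stands still between calls to the robot, and variables do not carry over. Pictures are saved under pics/ and viewed, at most 10 in all, crops included, and the job is handed in when it is done.

Besides the shell and the picture viewer there is one more tool, called after ">>>" as name(argument=value, ...) on one line, values as JSON. jog_arm: Moves the arm, as the interface text tells. Its arguments: {"type":"object","properties":{"plan":{"type":"array"},"force":{"type":"number"}},"required":["plan"]}

```bash
mkdir -p pics; cat > h.py <<'E'
import numpy as np, cv2
from rig import robot
def snap(n,f=None):
    s=robot.snapshot(n)
    if f: cv2.imwrite('pics/'+f,s['image'][:,:,::-1])
    return s
def ray(s,u,v,fish=False):
    a=(u-s['cx'])/s['fx']; b=(v-s['cy'])/s['fy']
    if fish:
        r=np.hypot(a,b); k=np.sin(r)/r if r>1e-9 else 1; d=np.array([a*k,b*k,np.cos(r)])
    else: d=np.array([a,b,1.])
    P=np.array(s['pose']); return P[:3,3],P[:3,:3]@d
def onz(s,u,v,z,fish=False):
    o,d=ray(s,u,v,fish); return o+d*(z-o[2])/d[2]
def proj(s,p,fish=False):
    P=np.array(s['pose']); c=P[:3,:3].T@(np.array(p)-P[:3,3])
    if fish:
        h=np.hypot(c[0],c[1]); t=np.arctan2(h,c[2]); k=t/h
        return s['cx']+s['fx']*c[0]*k, s['cy']+s['fy']*c[1]*k
    return s['cx']+s['fx']*c[0]/c[2], s['cy']+s['fy']*c[1]/c[2]
E
python3 - <<'E'
from h import *
a=snap('scene','a.png');b=snap('side','b.png');c=snap('wrist','c.png')
for s in(a,b,c): print(s['fx'],s['cx'],s['cy'],np.round(s['pose'],3).tolist())
print(robot.sense())
E
```

```text
495.29975552158834 321.6029811772073 213.3231621877879 [[0.376, 0.734, -0.565, 1.192], [0.927, -0.296, 0.232, -0.255], [0.003, -0.611, -0.791, 1.01], [0.0, 0.0, 0.0, 1.0]]
398.0867220480628 320.1760712360603 196.44129630656744 [[-0.891, -0.302, 0.339, 0.267], [-0.454, 0.584, -0.673, 0.551], [0.006, -0.754, -0.657, 0.616], [0.0, 0.0, 0.0, 1.0]]
309.70691628693146 318.9388741055436 196.96456854901143 [[0.405, -0.876, -0.261, 0.319], [-0.914, -0.389, -0.114, -0.54], [-0.002, 0.285, -0.959, 0.374], [0.0, 0.0, 0.0, 1.0]]
{'time': 0.15, 'q': array([-1.25636522e+00,  2.76985823e-01, -2.75761212e-02,  1.26803709e+00,
        1.65423178e-05,  1.46739227e+00]), 'dq': array([ 0.00095265, -0.00200659,  0.00441534, -0.00078228, -0.00081446,
       -0.00182906]), 'effort': array([ 3.28877532e-04, -4.46058440e+01,  2.95638406e+01,  1.05384970e-02,
       -3.24549978e-05,  2.21966765e-06]), 'tcp_pos': array([ 0.25345036, -0.57075549,  0.30299454]), 'orientation': array([[ 9.13969596e-01,  4.05782311e-01, -5.41800851e-04],
       [ 4.05782622e-01, -9.13968001e-01,  1.71943779e-03],
       [ 2.02528798e-04, -1.79136723e-03, -9.99998375e-01]]), 'force': array([-0.00834889,  0.38269417, -0.06080131]), 'moment': array([ 0.01631834, -0.02436684,  0.0504165 ]), 'finger_force': 0.0, 'grip_width': 0.08571509854339907}
```

View pics/a.png

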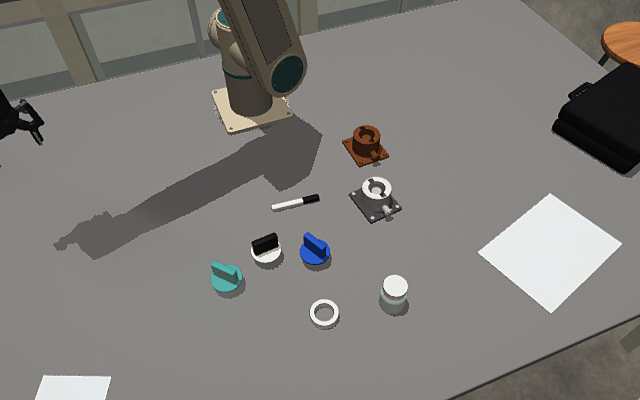

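View pics/b.png

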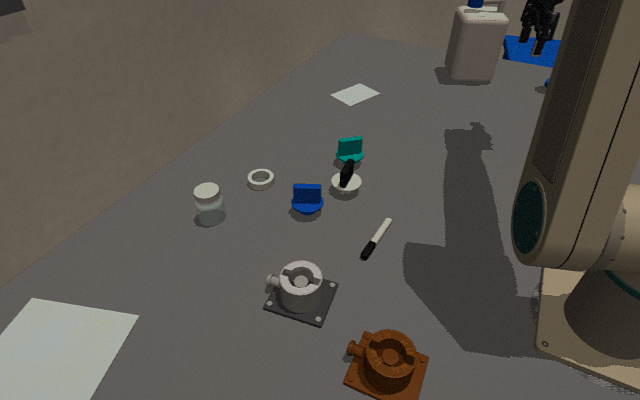

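Scene view: the white cap with black bar is at (266,248). It could be confused with the blue cap at (315,249) or the turquoise one at (226,277). The steel housing is at (376,190), with a brown lookalike at (367,140). I choose the black/white cap and the steel housing, and will check them in a close crop.

```bash
python3 - <<'E'
from h import *
a=snap('scene');b=snap('side')
A=a['image'];B=b['image']
c1=cv2.resize(A[225:275,235:295],None,fx=6.5,fy=6.5,interpolation=2)[:320,:390]
c2=cv2.resize(A[165:225,340:410],None,fx=5.5,fy=5.3,interpolation=2)[:320,:385]
d1=cv2.resize(B[150:205,320:380],None,fx=6.5,fy=5,interpolation=2)[:275,:390]
d2=cv2.resize(B[250:330,255:345],None,fx=4.2,fy=3.4,interpolation=2)[:275,:385]
d2=cv2.resize(d2,(c2.shape[1],275));c1=cv2.resize(c1,(390,320));c2=cv2.resize(c2,(385,320));d1=cv2.resize(d1,(390,275));d2=cv2.resize(d2,(385,275))
cv2.imwrite('pics/crop.png',np.vstack([np.hstack([c1,c2]),np.hstack([d1,d2])])[:,:,::-1])
# bar (dark) masks
for s,(r0,r1,c0,c1_) in((a,(228,262,248,284)),(b,(155,190,335,360))):
    g=s['image'].max(2)[r0:r1,c0:c1_]; m=(g<45).astype(np.uint8)
    n,l,st,ce=cv2.connectedComponentsWithStats(m)
    print([(st[i].tolist(),(ce[i]+[c0,r0]).round(1).tolist()) for i in range(1,n) if st[i,4]>15])
    k=1+np.argmax(st[1:,4]); pts=np.argwhere(l==k)[:,::-1]+[c0,r0]
    h=cv2.convexHull(pts.astype(np.int32)); print(cv2.approxPolyDP(h,1.5,True)[:,0].tolist())
    w=((s['image'].min(2)[r0-5:r1+12,c0-8:c1_+10]>125)).astype(np.uint8)
    pw=np.argwhere(w)[:,::-1]+[c0-8,r0-5]; print('white',len(pw),pw.min(0),pw.max(0))
for s,(r0,r1,c0,c1_) in((a,(172,208,355,400)),(b,(255,315,262,330))):
    w=((s['image'].min(2)[r0:r1,c0:c1_]>130)).astype(np.uint8)
    cs,_=cv2.findContours(w,0,1); c=max(cs,key=cv2.contourArea)+np.array([c0,r0]); print('mouth',cv2.fitEllipse(cv2.convexHull(c)),cv2.boundingRect(c))
E
```

```text
[([4, 5, 26, 22, 364], [264.8, 243.5])]
[[277, 246], [255, 254], [252, 242], [274, 233], [277, 239]]
white 2097 [240 223] [293 273]
[([5, 4, 15, 29, 273], [346.3, 172.4])]
[[354, 161], [353, 170], [345, 186], [342, 187], [340, 186], [340, 172], [348, 159]]
white 262 [332 173] [361 190]
mouth ((388.5374450683594, 185.83750915527344), (31.638853073120117, 80.47508239746094), 100.53944396972656) (355, 172, 45, 32)
mouth ((298.399169921875, 282.87225341796875), (22.126949310302734, 37.922035217285156), 99.8079833984375) (280, 275, 39, 20)
```

View pics/crop.png

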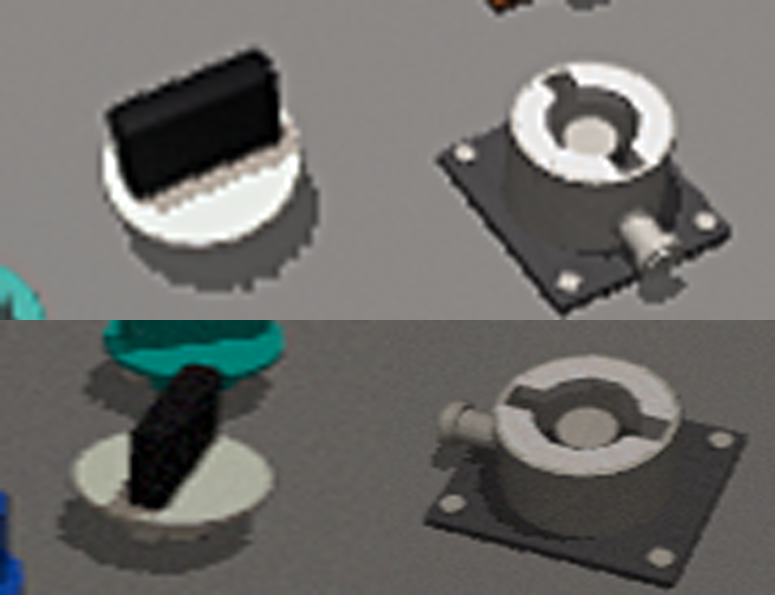

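The crops confirm it: black bar on a white flange, centred near (264,239) in the scene view, and the steel mouth at (377,188) with the spout towards (388,208). Next I turn these into positions.

```bash
cat > m.py <<'E'
from h import *
a=snap('scene');b=snap('side')
r=lambda p:np.round(p,4)
def E(s,box,th,z):
    r0,r1,c0,c1=box
    w=(s['image'].min(2)[r0:r1,c0:c1]>th).astype(np.uint8)
    cs,_=cv2.findContours(w,0,1); c=cv2.convexHull(max(cs,key=cv2.contourArea))[:,0]+np.array([c0,r0])
    P=np.array([onz(s,u,v,z)[:2] for u,v in c]).astype(np.float32)
    (x,y),rad=cv2.minEnclosingCircle(P); print(th,r([x,y,rad]))
for t in(150,170,190): E(a,(172,202,355,392),t,.06)
for t in(115,130): E(b,(255,300,279,325),t,.06)
for t in(150,190): E(a,(232,265,248,284),t,.03)
for t in(100,115,130): E(b,(170,195,328,364),t,.03)
print('mouth manual',r(onz(a,376.8,188.1,.06)),r(onz(b,301.4,277.5,.06)))
d=lambda s,p,q,z:(lambda D:(r(D),np.degrees(np.arctan2(D[1],D[0])).round(1)))(onz(s,*q,z)-onz(s,*p,z))
print('slots scene',d(a,(370,180),(383.6,195),.06),'side',d(b,((650-390)/4.278+255,430-320),(0,0),.06) and d(b,((655-390)/4.278+255,(428-320)/3.4375+250),((522-390)/4.278+255,(397-320)/3.4375+250),.06))
C=lambda x,y:(x/6.5+235,y/6.4+225)
for q in[(118,125),(108,108),(260,50),(275,68)]: print('bartop',r(onz(a,*C(*q),.074)))
print(d(a,C(108,108),C(260,50),.074),d(a,C(118,125),C(275,68),.074))
D=lambda x,y:(x/6.5+320,(y-320)/5+150)
for q in[(132,432),(165,440),(190,368),(220,378)]: print('bartop side',r(onz(b,*D(*q),.074)))
E
python3 m.py
```

```text
150 [0.4866 0.183  0.038 ]
170 [0.488  0.1757 0.0364]
190 [0.488  0.1757 0.0352]
115 [0.4875 0.1882 0.037 ]
130 [0.4867 0.1935 0.0349]
150 [ 0.5411 -0.1304  0.0364]
190 [ 0.5417 -0.1317  0.0349]
100 [ 0.5412 -0.1281  0.0365]
115 [ 0.5341 -0.1281  0.0346]
130 [ 0.5321 -0.1286  0.0342]
mouth manual [0.49   0.1829 0.06  ] [0.4857 0.1861 0.06  ]
slots scene (array([0.0578, 0.01  , 0.    ]), np.float64(9.8)) side (array([0.057 , 0.0077, 0.    ]), np.float64(7.7))
bartop [ 0.5475 -0.159   0.074 ]
bartop [ 0.5392 -0.1601  0.074 ]
bartop [ 0.5351 -0.1024  0.074 ]
bartop [ 0.5446 -0.1     0.074 ]
(array([-0.0041,  0.0578,  0.    ]), np.float64(94.1)) (array([-0.0029,  0.059 ,  0.    ]), np.float64(92.8))
bartop side [ 0.5433 -0.0969  0.074 ]
bartop side [ 0.5308 -0.0968  0.074 ]
bartop side [ 0.5453 -0.1505  0.074 ]
bartop side [ 0.5326 -0.1482  0.074 ]
```

```bash
cat > plan.py <<'E'
# rows toward target TCP pos and tool-x yaw (deg), n rows
import sys; from h import *
def plan(t,yaw,n,g):
    s=robot.sense(); R=s['orientation']; p=s['tcp_pos']
    y0=np.arctan2(R[1,0],R[0,0]); dy=(np.radians(yaw)-y0+np.pi)%(2*np.pi)-np.pi
    D=(np.array(t)-p)/n
    print('t',round(s['time'],2),'at',p.round(4),'yaw',np.degrees(y0).round(1),'total turn units',(-dy/.08).round(2))
    out=[]
    for i in range(n):
        a=y0+i*dy/n; x=np.array([np.cos(a),np.sin(a),0]);y=np.array([np.sin(a),-np.cos(a),0])
        out.append([round(v,2) for v in(D@x/.06,D@y/.06,-D[2]/.06,-dy/n/.08)]+[g])
    print(out)
if __name__=='__main__':
    v=list(map(float,sys.argv[1:])); plan(v[:3],v[3],int(v[4]),v[5])
E
python3 plan.py .54 -.13 .21 94 16 1
```

```text
t 0.35 at [ 0.2535 -0.5711  0.3036] yaw 23.9 total turn units -15.29
[[np.float64(0.46), np.float64(-0.3), np.float64(0.1), np.float64(-0.96), 1.0], [np.float64(0.48), np.float64(-0.26), np.float64(0.1), np.float64(-0.96), 1.0], [np.float64(0.5), np.float64(-0.23), np.float64(0.1), np.float64(-0.96), 1.0], [np.float64(0.52), np.float64(-0.19), np.float64(0.1), np.float64(-0.96), 1.0], [np.float64(0.53), np.float64(-0.15), np.float64(0.1), np.float64(-0.96), 1.0], [np.float64(0.54), np.float64(-0.11), np.float64(0.1), np.float64(-0.96), 1.0], [np.float64(0.54), np.float64(-0.06), np.float64(0.1), np.float64(-0.96), 1.0], [np.float64(0.55), np.float64(-0.02), np.float64(0.1), np.float64(-0.96), 1.0], [np.float64(0.55), np.float64(0.02), np.float64(0.1), np.float64(-0.96), 1.0], [np.float64(0.54), np.float64(0.06), np.float64(0.1), np.float64(-0.96), 1.0], [np.float64(0.54), np.float64(0.1), np.float64(0.1), np.float64(-0.96), 1.0], [np.float64(0.53), np.float64(0.14), np.float64(0.1), np.float64(-0.96), 1.0], [np.float64(0.52), np.float64(0.18), np.float64(0.1), np.float64(-0.96), 1.0], [np.float64(0.5), np.float64(0.22), np.float64(0.1), np.float64(-0.96), 1.0], [np.float64(0.48), np.float64(0.26), np.float64(0.1), np.float64(-0.96), 1.0], [np.float64(0.46), np.float64(0.3), np.float64(0.1), np.float64(-0.96), 1.0]]
```

>>> jog_arm(plan=[[0.46,-0.3,0.1,-0.96,1],[0.48,-0.26,0.1,-0.96,1],[0.5,-0.23,0.1,-0.96,1],[0.52,-0.19,0.1,-0.96,1],[0.53,-0.15,0.1,-0.96,1],[0.54,-0.11,0.1,-0.96,1],[0.54,-0.06,0.1,-0.96,1],[0.55,-0.02,0.1,-0.96,1],[0.55,0.02,0.1,-0.96,1],[0.54,0.06,0.1,-0.96,1],[0.54,0.1,0.1,-0.96,1],[0.53,0.14,0.1,-0.96,1]])

```text
time: 1.85
tcp_pos: [0.4684, -0.2383, 0.2319]
orientation: [[0.227, 0.974, 0.0], [0.974, -0.227, -0.0], [-0.0, 0.0, -1.0]]
force: [-0.6, -0.5, 0.6]
grip_width: 0.0853
finger_force: 0.0
```

>>> jog_arm(plan=[[0.52,0.18,0.1,-0.96,1],[0.5,0.22,0.1,-0.96,1],[0.48,0.26,0.1,-0.96,1],[0.46,0.3,0.1,-0.96,1],[0,0,0,0,1],[0,0,0,0,1]])

```text
time: 2.6
tcp_pos: [0.5388, -0.1289, 0.208]
orientation: [[-0.075, 0.997, -0.0], [0.997, 0.075, -0.0], [-0.0, -0.0, -1.0]]
force: [0.4, -0.1, -0.3]
grip_width: 0.0854
finger_force: 0.0
```

```bash
python3 - <<'E'
from h import *
c=snap('wrist','w1.png'); s=robot.sense(); print(s['tcp_pos'],s['orientation'].round(3).tolist(),s['time'])
for p in[(.54,-.13,.074),(.54,-.10,.074),(.54,-.16,.074),(.54,-.13,.03)]: print(np.round(proj(c,p,True),1))
E
```

```text
[ 0.53870443 -0.12920059  0.20808582] [[-0.075, 0.997, -0.0], [0.997, 0.075, -0.0], [-0.0, -0.0, -1.0]] 2.65
[321.6 216.8]
[325.  175.2]
[318.4 254.6]
[321.2 198.6]
```

View pics/w1.png

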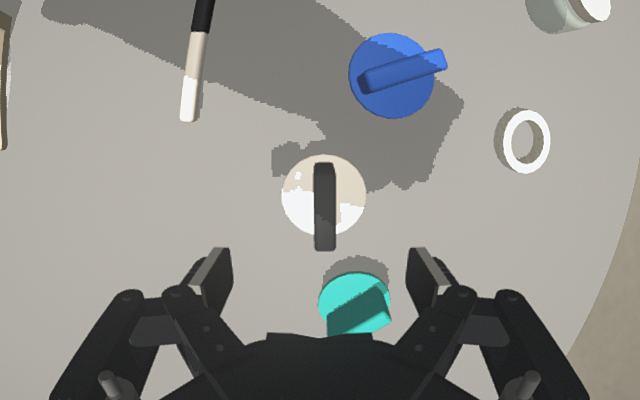

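The bar sits at (324,163)-(324,250) on a flange centred at about (323.5,195). It is nearly parallel to tool x and clear of the other caps.

```bash
python3 - <<'E'
from h import *
c=snap('wrist');r=lambda p:np.round(p,4)
print('flange c',r(onz(c,323.5,195.5,.03,True)),'L/R',r(onz(c,281,196,.03,True)),r(onz(c,366,196,.03,True)))
print('bar near end',r(onz(c,325,250.5,.074,True)))
m=(c['image'].max(2)<95).astype(np.uint8)[155:256,305:345]
for v in(5,20,40,60,75,85,92):
    x=np.flatnonzero(m[v])+305; print(v+155,x.min(),x.max()) if len(x) else print(v)
E
python3 plan.py .54 -.13 .11 94 4 1|sed 's/np.float64//g'
```

```text
flange c [ 0.5417 -0.1275  0.03  ] L/R [ 0.5061 -0.1306  0.03  ] [ 0.5775 -0.1253  0.03  ]
bar near end [ 0.5445 -0.1566  0.074 ]
5
175 314 335
195 314 335
215 315 334
230 315 334
240 315 335
247 315 335
t 2.7 at [ 0.5387 -0.1294  0.2082] yaw 94.3 total turn units 0.06
[[(-0.0), (0.01), (0.41), (0.01), 1.0], [(-0.0), (0.01), (0.41), (0.01), 1.0], [(-0.0), (0.01), (0.41), (0.01), 1.0], [(-0.0), (0.01), (0.41), (0.01), 1.0]]
```

>>> jog_arm(plan=[[0.035,0.06,0.4,0,1],[0,0,0.4,0,1],[0,0,0.4,0,1],[0,0,0.3,0,1],[0,0,0.13,0,1],[0,0,0,0,0],[0,0,0,0,-1],[0,0,0,0,-1],[0,0,0,0,-1],[0,0,0,0,-1],[0,0,0,0,-1],[0,0,0,0,-1]], force=80)

```text
time: 4.2
tcp_pos: [0.543, -0.1264, 0.1109]
orientation: [[-0.076, 0.997, 0.001], [0.997, 0.076, -0.0], [-0.0, 0.001, -1.0]]
force: [-0.7, 0.4, 5.5]
grip_width: 0.0152
finger_force: 78.6
```

```bash
python3 -c "
from h import *
s=robot.sense();print(s['finger_force'],s['grip_width'],s['tcp_pos'],s['force'])"
```

```text
78.62114310264587 0.015170141978452007 [ 0.54299328 -0.12644493  0.11086183] [-0.69916561  0.40245176  5.45062109]
```

>>> jog_arm(plan=[[0,0,-0.3,0,-1],[0,0,-0.5,0,-1],[0,0,-0.5,0,-1],[0,0,-0.5,0,-1]])

```text
time: 4.7
tcp_pos: [0.5417, -0.126, 0.2191]
orientation: [[-0.076, 0.997, -0.001], [0.997, 0.076, 0.0], [0.0, -0.001, -1.0]]
force: [0.1, -0.0, -2.7]
grip_width: 0.015
finger_force: 78.0
```

```bash
python3 plan.py .487 .184 .215 189 22 -1|sed 's/np.float64//g;s/[()]//g'
```

```text
t 4.7 at [ 0.5417 -0.126   0.2191] yaw 94.3 total turn units -20.65
[[0.24, -0.02, 0.0, -0.94, -1.0], [0.24, -0.01, 0.0, -0.94, -1.0], [0.24, 0.01, 0.0, -0.94, -1.0], [0.24, 0.03, 0.0, -0.94, -1.0], [0.23, 0.05, 0.0, -0.94, -1.0], [0.23, 0.07, 0.0, -0.94, -1.0], [0.22, 0.08, 0.0, -0.94, -1.0], [0.22, 0.1, 0.0, -0.94, -1.0], [0.21, 0.11, 0.0, -0.94, -1.0], [0.2, 0.13, 0.0, -0.94, -1.0], [0.19, 0.14, 0.0, -0.94, -1.0], [0.18, 0.16, 0.0, -0.94, -1.0], [0.17, 0.17, 0.0, -0.94, -1.0], [0.15, 0.18, 0.0, -0.94, -1.0], [0.14, 0.19, 0.0, -0.94, -1.0], [0.12, 0.2, 0.0, -0.94, -1.0], [0.11, 0.21, 0.0, -0.94, -1.0], [0.09, 0.22, 0.0, -0.94, -1.0], [0.07, 0.23, 0.0, -0.94, -1.0], [0.06, 0.23, 0.0, -0.94, -1.0], [0.04, 0.24, 0.0, -0.94, -1.0], [0.02, 0.24, 0.0, -0.94, -1.0]]
```

>>> jog_arm(plan=[[0.24,-0.02,0,-0.94,-1],[0.24,-0.01,0,-0.94,-1],[0.24,0.01,0,-0.94,-1],[0.24,0.03,0,-0.94,-1],[0.23,0.05,0,-0.94,-1],[0.23,0.07,0,-0.94,-1],[0.22,0.08,0,-0.94,-1],[0.22,0.1,0,-0.94,-1],[0.21,0.11,0,-0.94,-1],[0.2,0.13,0,-0.94,-1],[0.19,0.14,0,-0.94,-1],[0.18,0.16,0,-0.94,-1]])

```text
time: 6.2
tcp_pos: [0.5113, 0.0435, 0.2182]
orientation: [[-0.831, 0.557, -0.001], [0.557, 0.831, -0.0], [0.001, -0.001, -1.0]]
force: [-0.1, -0.4, -1.7]
grip_width: 0.0148
finger_force: 78.0
```

>>> jog_arm(plan=[[0.17,0.17,0,-0.94,-1],[0.15,0.18,0,-0.94,-1],[0,0,0,0,-1]])

```text
time: 6.58
tcp_pos: [0.5061, 0.0716, 0.2182]
orientation: [[-0.904, 0.427, -0.001], [0.427, 0.904, -0.0], [0.001, -0.001, -1.0]]
force: [-1.0, -0.6, -2.4]
grip_width: 0.015
finger_force: 78.2
```

```bash
python3 - <<'E'
from h import *
c=snap('wrist','w2.png'); s=robot.sense(); print(s['tcp_pos'],s['time'],c['pose'])
for p in[(.487,.184,.06)]: print(np.round(proj(c,p,True),1))
E
```

```text
[0.50636641 0.0711421  0.21821196] 6.625 [[ 4.27821476e-01  8.66911131e-01  2.55800460e-01  4.40025254e-01]
 [ 9.03862834e-01 -4.10057504e-01 -1.22003363e-01  1.04221891e-01]
 [-8.73175043e-04  2.83404187e-01 -9.59000159e-01  2.88929637e-01]
 [ 0.00000000e+00  0.00000000e+00  0.00000000e+00  1.00000000e+00]]
[438.9 123.1]
```

View pics/w2.png

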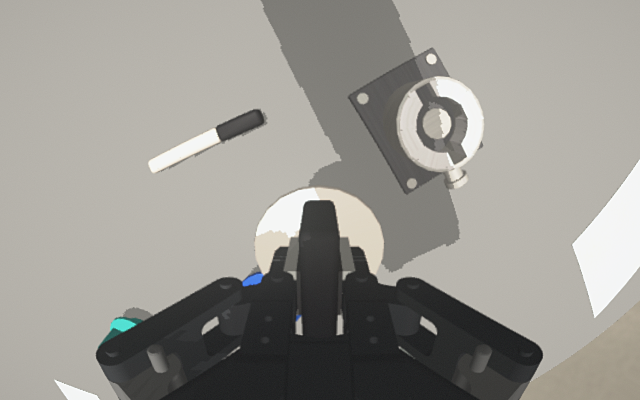

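The wrist view shows the rim centred near (441,123), slots towards (425,85) and (457,162), and the spout at (456,178). One close crop for the slots.

```bash
python3 - <<'E'
import cv2
i=cv2.imread('pics/w2.png')[70:185,390:495]
cv2.imwrite('pics/w2c.png',cv2.resize(i,None,fx=5,fy=5,interpolation=2))
E
```

```text
(no output)
```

View pics/w2c.png

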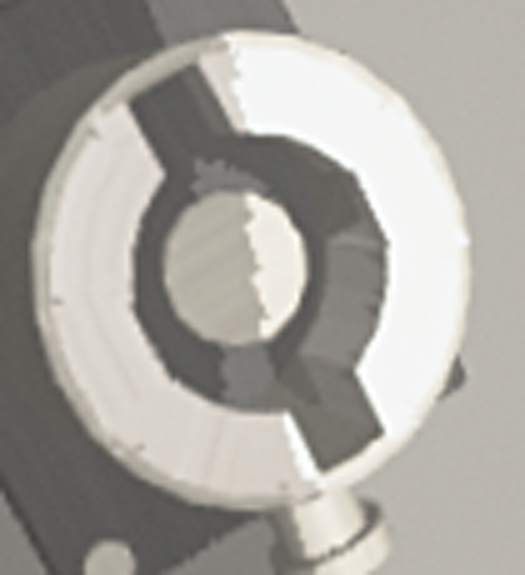

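```bash
python3 - <<'E'
from h import *
c=snap('wrist');r=lambda p:np.round(p,4)
w=lambda x,y,z=.06:onz(c,390+(x+.5)/5-.5,70+(y+.5)/5-.5,z,True)
a=[w(130,102),w(195,63)];b=[w(318,473),w(383,433)]
A=(a[0]+a[1])/2;B=(b[0]+b[1])/2;D=B-A
print('slot ctr',r((A+B)/2),'len',np.hypot(*D[:2]),'yaw',np.degrees(np.arctan2(D[1],D[0])),'w',np.linalg.norm(a[0]-a[1]),np.linalg.norm(b[0]-b[1]))
P=np.array([w(*q)[:2] for q in[(35,250),(468,245),(245,32),(300,510),(100,100),(130,430),(410,120),(430,400)]],np.float32)
print(cv2.minEnclosingCircle(P))
h=np.array([w(*q)[:2] for q in[(245,133),(360,180),(387,270),(360,372),(287,412),(180,380),(135,280),(165,180)]],np.float32)
print(cv2.fitEllipse(h))
# bar line in hand: top-face axis
for q in[(319,203)]: print('bar far end',r(onz(c,*q,c and robot.sense()['tcp_pos'][2]-.059+.022,True)), robot.sense()['tcp_pos'],robot.sense()['orientation'][:,0])
E
python3 plan.py .487 .184 .215 189 8 -1|sed 's/np.float64//g;s/[()]//g'
```

```text
slot ctr [0.4891 0.1859 0.06  ] len 0.066378459820476 yaw 6.807745352785931 w 0.012446616146012961 0.013273212532739965
((0.4899917542934418, 0.18629635870456696), 0.03815002366900444)
((0.4897669553756714, 0.18634410202503204), (0.04381119832396507, 0.04474358633160591), 86.99565124511719)
bar far end [0.4712 0.0891 0.1812] [0.50659624 0.07086387 0.21819676] [-9.03410700e-01  4.28776285e-01  7.00064470e-05]
t 6.67 at [0.5066 0.0709 0.2182] yaw 154.6 total turn units -7.5
[[0.14, 0.2, 0.01, -0.94, -1.0], [0.12, 0.21, 0.01, -0.94, -1.0], [0.11, 0.21, 0.01, -0.94, -1.0], [0.09, 0.22, 0.01, -0.94, -1.0], [0.07, 0.23, 0.01, -0.94, -1.0], [0.06, 0.23, 0.01, -0.94, -1.0], [0.04, 0.24, 0.01, -0.94, -1.0], [0.02, 0.24, 0.01, -0.94, -1.0]]
```

```bash
python3 plan.py .4885 .185 .198 187.3 8 -1|sed 's/np.float64//g;s/[()]//g'
```

```text
t 6.67 at [0.5066 0.0709 0.2182] yaw 154.6 total turn units -7.13
[[0.14, 0.2, 0.04, -0.89, -1.0], [0.12, 0.21, 0.04, -0.89, -1.0], [0.11, 0.22, 0.04, -0.89, -1.0], [0.09, 0.22, 0.04, -0.89, -1.0], [0.07, 0.23, 0.04, -0.89, -1.0], [0.06, 0.23, 0.04, -0.89, -1.0], [0.04, 0.24, 0.04, -0.89, -1.0], [0.02, 0.24, 0.04, -0.89, -1.0]]
```

>>> jog_arm(plan=[[0.14,0.2,0.04,-0.89,-1],[0.12,0.21,0.04,-0.89,-1],[0.11,0.22,0.04,-0.89,-1],[0.09,0.22,0.04,-0.89,-1],[0.07,0.23,0.04,-0.89,-1],[0.06,0.23,0.04,-0.89,-1],[0.04,0.24,0.04,-0.89,-1],[0.02,0.24,0.04,-0.89,-1],[0,0,0,0,-1],[0,0,0,0,-1]])

```text
time: 7.92
tcp_pos: [0.4892, 0.1849, 0.199]
orientation: [[-0.992, -0.125, 0.0], [-0.125, 0.992, -0.001], [0.0, -0.001, -1.0]]
force: [-0.2, 0.1, -2.4]
grip_width: 0.015
finger_force: 78.3
```

```bash
python3 plan.py .4885 .185 .198 187.3 1 -1|sed 's/np.float64//g;s/[()]//g'; python3 - <<'E'
from h import *
a=snap('scene');b=snap('side');snap('wrist','w3.png')
A=cv2.resize(a['image'][140:225,330:420],None,fx=4.4,fy=4.4,interpolation=2);B=cv2.resize(b['image'][220:315,250:340],(396,374),interpolation=2)
cv2.imwrite('pics/d.png',np.hstack([A,B])[:,:,::-1])
E
```

```text
t 7.92 at [0.4892 0.1849 0.199 ] yaw -172.8 total turn units -0.02
[[0.01, 0.0, 0.02, -0.02, -1.0]]
```

View pics/d.png

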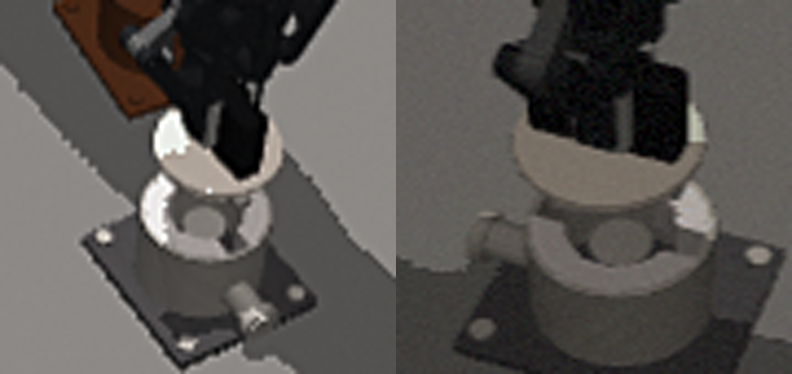

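The cap hangs over the rim, flange concentric with the mouth in both views. I'll lower it gently.

>>> jog_arm(plan=[[0,0,0.25,0,-1],[0,0,0.15,0,-1],[0,0,0.1,0,-1],[0,0,0.05,0,-1],[0,0,0.04,0,-1],[0,0,0,0,-1]])

```text
time: 8.82
tcp_pos: [0.4887, 0.1855, 0.1633]
orientation: [[-0.992, -0.127, -0.001], [-0.127, 0.992, -0.0], [0.001, -0.0, -1.0]]
force: [-0.9, -0.9, -2.8]
grip_width: 0.0152
finger_force: 78.2
```

>>> jog_arm(plan=[[0,0,0.06,0,-1],[0,0,0.06,0,-1],[0,0,0.06,0,-1],[0,0,0.06,0,-1],[0,0,0,0,-1]])

```text
time: 9.45
tcp_pos: [0.4889, 0.1854, 0.1498]
orientation: [[-0.992, -0.127, -0.0], [-0.127, 0.992, -0.0], [0.0, -0.0, -1.0]]
force: [-4.0, -2.1, 6.9]
grip_width: 0.0153
finger_force: 79.6
```

>>> jog_arm(plan=[[0.01,0,0.03,0,-1],[0,0,0,0,-1],[0,0,0,0,-1]])

```text
time: 9.82
tcp_pos: [0.4888, 0.1854, 0.1486]
orientation: [[-0.992, -0.127, 0.001], [-0.127, 0.992, -0.0], [-0.001, -0.0, -1.0]]
force: [-3.4, -2.5, 8.2]
grip_width: 0.015
finger_force: 79.7
```

>>> jog_arm(plan=[[0,0,0.015,0,-1],[0,0,0,0.4,-1],[0,0,0,0.8,-1],[0,0,0,0.8,-1],[0,0,0,0.8,-1],[0,0,0,0,-1]])

```text
time: 10.58
tcp_pos: [0.4888, 0.1858, 0.1479]
orientation: [[-0.995, 0.097, 0.001], [0.097, 0.995, 0.001], [-0.001, 0.001, -1.0]]
force: [-3.8, -1.1, 8.7]
grip_width: 0.0151
finger_force: 79.9
```

```bash
python3 -c "
from h import *
s=robot.sense();print(s['force'].round(2),s['moment'].round(2),s['tcp_pos'].round(4))"; python3 plan.py .4885 .185 .148 187.3 1 -1
```

```text
[-3.84 -1.07  8.73] [-0.3   1.05 -0.04] [0.4888 0.1858 0.1479]
t 10.57 at [0.4888 0.1858 0.1479] yaw 174.4 total turn units -2.8
[[np.float64(0.0), np.float64(-0.01), np.float64(-0.0), np.float64(-2.8), -1.0]]
```

>>> jog_arm(plan=[[0,0,0,0.9,-1],[0,0,0,0.9,-1],[0,0,0,0.9,-1],[0,0,0,0.9,-1],[0,0,0,0.9,-1],[0,0,0,0.9,-1],[0,0,0,0.9,-1],[0,0,0,0.9,-1],[0,0,0,0.9,-1],[0,0,0,0.9,-1],[0,0,0,0.9,-1],[0,0,0,0,-1]])

```text
time: 12.08
tcp_pos: [0.4901, 0.1866, 0.1485]
orientation: [[-0.63, 0.776, 0.004], [0.776, 0.63, 0.003], [-0.0, 0.005, -1.0]]
force: [-1.8, 0.6, 8.7]
grip_width: 0.015
finger_force: 79.9
```

>>> jog_arm(plan=[[0,0,0,0.9,-1],[0,0,0,0.9,-1],[0,0,0,0.9,-1],[0,0,0,0.9,-1],[0,0,0,0.9,-1],[0,0,0,0.9,-1],[0,0,0,0.5,-1],[0,0,0,0,-1]])

```text
time: 13.08
tcp_pos: [0.491, 0.1867, 0.1489]
orientation: [[-0.209, 0.978, 0.006], [0.978, 0.209, 0.003], [0.002, 0.007, -1.0]]
force: [-1.5, 0.1, 9.2]
grip_width: 0.0151
finger_force: 79.9
```

```bash
python3 -c "
from h import *
s=robot.sense();print(s['force'].round(2),s['moment'].round(2),s['tcp_pos'].round(4))"; python3 plan.py .4885 .185 .148 97.3 1 -1
```

```text
[-1.52  0.15  9.21] [ 0.13  0.34 -0.01] [0.491  0.1867 0.1489]
t 13.07 at [0.491  0.1867 0.1489] yaw 102.1 total turn units 1.04
[[np.float64(-0.02), np.float64(-0.05), np.float64(0.01), np.float64(1.04), -1.0]]
```

>>> jog_arm(plan=[[0,0,0,0.5,-1],[0,0,0,0.5,-1],[0,0,0,0,-1]])

```text
time: 13.45
tcp_pos: [0.4911, 0.1867, 0.1489]
orientation: [[-0.13, 0.991, 0.006], [0.991, 0.13, 0.003], [0.002, 0.007, -1.0]]
force: [-1.3, -0.4, 8.2]
grip_width: 0.015
finger_force: 79.8
```

>>> jog_arm(plan=[[0,0,0,0.4,-1],[0,0,0,0,-1]])

```text
time: 13.7
tcp_pos: [0.4905, 0.1867, 0.1488]
orientation: [[-0.099, 0.995, 0.005], [0.995, 0.099, 0.003], [0.003, 0.005, -1.0]]
force: [-2.6, 1.0, 9.3]
grip_width: 0.0149
finger_force: 80.0
```

```bash
python3 -c "
from h import *
s=robot.sense();print(s['force'].round(2),s['moment'].round(2),s['tcp_pos'].round(4))"; python3 plan.py .4885 .185 .148 97.3 1 -1
```

```text
[-2.57  1.01  9.27] [0.11 0.59 0.11] [0.4905 0.1867 0.1488]
t 13.7 at [0.4905 0.1867 0.1488] yaw 95.7 total turn units -0.36
[[np.float64(-0.02), np.float64(-0.04), np.float64(0.01), np.float64(-0.36), -1.0]]
```

>>> jog_arm(plan=[[0,0,0,0.3,-1],[0,0,0,0,-1]])

```text
time: 13.95
tcp_pos: [0.4902, 0.1867, 0.1488]
orientation: [[-0.075, 0.997, 0.004], [0.997, 0.075, 0.003], [0.003, 0.004, -1.0]]
force: [-3.0, 0.1, 11.4]
grip_width: 0.015
finger_force: 80.2
```

```bash
python3 -c "
from h import *
s=robot.sense();print(s['force'].round(2),s['moment'].round(2),s['tcp_pos'].round(4))"; python3 plan.py .4885 .185 .148 97.3 1 -1
```

```text
[-3.01  0.09 11.42] [0.17 0.76 0.24] [0.4902 0.1867 0.1488]
t 13.95 at [0.4902 0.1867 0.1488] yaw 94.3 total turn units -0.65
[[np.float64(-0.03), np.float64(-0.03), np.float64(0.01), np.float64(-0.65), -1.0]]
```

At the stop. Now I let it rise.

>>> jog_arm(plan=[[0,0,-0.03,0,-1],[0,0,-0.03,0,-1],[0,0,-0.02,0,-1],[0,0,0,0,-1]])

```text
time: 14.45
tcp_pos: [0.49, 0.1866, 0.1525]
orientation: [[-0.075, 0.997, 0.004], [0.997, 0.075, 0.003], [0.003, 0.004, -1.0]]
force: [-0.6, 2.3, 6.8]
grip_width: 0.0152
finger_force: 79.6
```

```bash
python3 -c "
from h import *
s=robot.sense();print(s['force'].round(2),s['moment'].round(2),s['tcp_pos'].round(4))"
```

```text
[-0.58  2.35  6.79] [0.68 0.09 0.13] [0.49   0.1866 0.1525]
```

>>> jog_arm(plan=[[0,0,-0.02,0,-1],[0,0,-0.015,0,-1],[0,0,0,0,-1]])

```text
time: 14.82
tcp_pos: [0.4899, 0.1864, 0.1538]
orientation: [[-0.074, 0.997, 0.003], [0.997, 0.074, 0.003], [0.002, 0.003, -1.0]]
force: [2.5, 5.5, 2.6]
grip_width: 0.0151
finger_force: 78.7
```

>>> jog_arm(plan=[[0,0,-0.02,0,-1],[0,0,0,0,-1]])

```text
time: 15.08
tcp_pos: [0.4896, 0.1862, 0.1539]
orientation: [[-0.074, 0.997, 0.003], [0.997, 0.074, 0.002], [0.002, 0.003, -1.0]]
force: [4.3, 4.7, -4.8]
grip_width: 0.015
finger_force: 78.5
```

The cap stopped rising at TCP z 0.154, which puts cap_bar 35 mm above the mouth. It holds against a pull, so it is locked. Letting go and retreating.

>>> jog_arm(plan=[[0,0,0,0,0],[0,0,0,0,1],[0,0,0,0,1],[0,0,0,0,1],[0,0,0,0,1],[0,0,0,0,1],[0,0,-0.4,0,1],[0,0,-0.5,0,1],[0,0,-0.6,0,1],[0,0,-0.6,0,1],[0,0,0,0,1],[0,0,0,0,1]])

```text
time: 16.58
tcp_pos: [0.488, 0.1854, 0.2801]
orientation: [[-0.074, 0.997, -0.001], [0.997, 0.074, -0.0], [-0.0, -0.001, -1.0]]
force: [0.3, -0.3, -0.5]
grip_width: 0.0855
finger_force: 0.0
```

```bash
python3 - <<'E'
from h import *
a=snap('scene');b=snap('side');w=snap('wrist')
A=cv2.resize(a['image'][140:225,330:420],(400,300),interpolation=2);B=cv2.resize(b['image'][220:330,250:345],(400,300),interpolation=2)
W=cv2.resize(w['image'][60:360,120:520],(400,300));
cv2.imwrite('pics/f.png',np.vstack([np.hstack([A,B]),np.hstack([W,W*0])])[:,:,::-1])
M=(.4893,.1858);print(proj(w,(*M,.117),True),proj(w,(*M,.073),True))
E
```

```text
(np.float64(322.73661662011176), np.float64(202.50253074910142)) (np.float64(322.3357562535581), np.float64(188.11505182179604))
```

View pics/f.png

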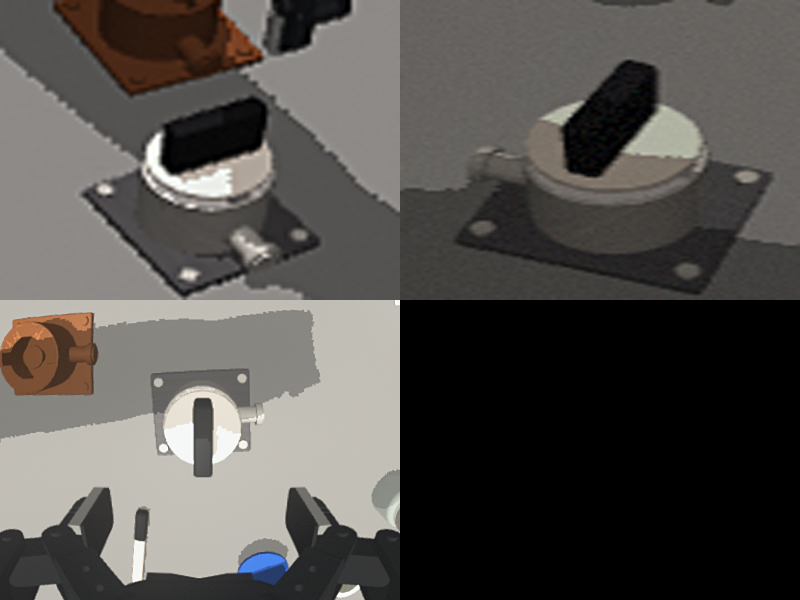

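The cap sits level on the housing (wrist crop around (203,425)), with its bar crosswise to the spout. The gripper is clear and the other items are where they were.

```bash
python3 -c "
from rig import robot
print(robot.sign_off())"
```

```text
the job is handed in; nothing more can be done
None
```

The water filter is closed: the white cap is locked in the steel housing with its bar crosswise to the spout, the gripper is clear, and I handed the job in at about 17 s with the tape, jar and marker untouched.

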